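Face up the paste tin and lock its swivel holder

TASK

The tin of welding paste stands in a swivel holder and is too wide to grip: roll it round gently by its edge with a fingertip until the middle of its label faces the holder's front, where the yellow plate with the black diamond is. Then push the red-tabbed keeper up against the tin until its rubber pad presses on it, so that the tin stays facing that way, and let go. The tin is thin and dents easily, so press lightly, leave it standing in its cup and do not disturb the other things on the bench.

Things in the scene. Friction and masses are not known exactly. Their poses are not given: they have to be found in the camera images.
- holder: Fixed grey steel holder: plate 150 x 150 mm, 12 mm thick, origin at the centre of its underside on the swivel axis; z up; +x is its front, the side away from the robot (within 0.35 rad of straight away), with a yellow plate and black diamond. A tongue 60 mm wide, out to 195 mm along its -y, carries the keeper.
- swivel: Aluminium cup in which the tin stands, outer radius 54 mm, inner 50 mm; origin at the centre of its underside, 12 mm above the bench; its inner floor is 18 mm and its rim 30 mm above the bench. It turns endlessly about the vertical axis through the holder's origin; the bearing is stiff: it turns only under about 0.04 N m and stays where it is left.
- tin: Loose blue steel tin, 0.4 to 0.85 kg, radius 48.5 mm, in the cup with 1.5 mm play all round; it turns with the cup. Origin at the centre of its underside, z up, x towards the middle of its label (yellow patch with a red middle band). Straight side up to 108 mm. It dents if the robot presses on it with more than 15 N. Finger friction on it is moderate to good and varies.
- lid_centre (a point): Centre of the top of the tin's flat white lid, 115 mm above the tin's origin. Lid radius 47.5 mm; it is fitted askew: the top near its edge is up to 4 mm higher or lower than here, in a direction not given. A red stripe runs from the centre to the edge above the label's middle. Some 1 N along the lid's edge turn the tin.
- label (a point): Middle of the label, on the tin's side: 48.5 mm from the tin's axis along the tin's x, 62 mm above the tin's origin.
- front_mark (a point): The black diamond on the holder's yellow front plate, 100 mm from the swivel axis along the holder's +x, 12 mm above the bench.
- keeper: Black sliding keeper; its axes are the holder's. Origin: below the middle of its rubber pad's face, at bench height. It slides along the holder's +y to the tin, stiffly (2.5 N), staying where left. Origin 78.5 mm from the swivel axis when fully back; pad meets the tin at 48.5 mm, 1.5 mm more or less. Do not press the pad on the tin with more than 20 N. Pad 30 mm wide, 30 to 60 mm above the bench.
- keeper_tab (a point): Middle of the top of the keeper's upright red tab, 80 mm above the bench, 66 mm from the pad's face along the holder's -y. The tab is 34 mm wide along the holder's x and 12 mm thick along its y. Its outer (-y) face, 6 mm beyond this point, is free to push on from 30 mm above the bench up to its top.
- water_bottle: Loose bystander: water bottle, radius 38 mm, 210 mm tall, origin at the centre of its underside.
- tea_carton: Loose bystander: black and green carton, 100 x 75 x 75 mm, origin at the centre of its underside.
- wire_brush: Loose bystander: hand brush lying on the bench beyond the holder.
- wire_spool: Loose bystander: grey wire spool lying flat, radius 50 mm, 48 mm high, origin at the centre of its underside.
Mind the look-alikes: they are no part of the job. Of the things that look like the tin, the largest one is meant.

How it is judged:
By the outcome, as a careful person would: the job done as asked, in the order asked, and still so for the second after the job is handed in, with the robot touching nothing.
It also fails if it takes over 67 s, if anything falls off the work surface, if the arm or the gripper's body presses on something with over 40 N, if the wrist force passes 120 N, or if a joint passes its speed limit or range.

ROBOT

A 6-joint arm with a two-finger parallel gripper is mounted at the origin on the work surface. World frame = base frame: x ahead of the robot, y to its left, z up, the work surface at z = 0. Lengths are in m, angles in degrees, forces in N, time in s.
With the tool pointing down it reaches from about 0.375 to 0.9 m from the base axis. Payload 3.1 kg.
Tool frame: the origin (TCP) lies on the centre line of the jaws, within the pads' length; the fingertips stand 19 mm ahead of it and the grasp point (between the pads) is the TCP; z points along the fingers, y is the direction in which the jaws open and shut (so a half turn about z gives the same grasp; the last joint's range is limited). The gripper opens to 87 mm and grips with 3 to 60 N. Pads are 19 mm wide; open, the fingers measure 117 mm over their backs; the gripper's body (75 mm by 190 mm) begins 51 mm behind the grasp point.
Start: joints at [64.773, 30.224, 82.088, -0, 67.689, -10.227], TCP at [0.162, 0.604, 0.242] pointing down, gripper open.
Joint ranges: [-176.69, 176.69], [-43.24, 126.21], [12.49, 139.97], [-82, 262], [0, 151.66], [-163.58, 163.58]. Speed limits (degrees/s): [159.86, 159.86, 180, 180, 180, 180].

INTERFACE

Orientations are given as a 3x3 rotation matrix whose columns are the frame's x, y, z axes.
In Python, from rig import bot gives the robot as it stands.
- The arm moves only by the tool carry_out, never from a script. Its argument "targets" is a list of rows, each a list of 6 numbers: the shift along the tool's x, y, z each as a share of 200 mm, from -1 to 1, then the turn, a rotation vector about the tool's x, y, z each as a share of pi/2 rad, from -1 to 1. In form: [[dx, dy, dz, ax, ay, az], ...]. A call has 1 to 20 rows; each row is the pose to reach, as a shift and turn from the pose measured when the call began, along the tool's axes at that moment; what a row does not reach only later rows make up. A row lasts 1/8 s, in which the tool goes at most 62.5 mm and 10.7 degrees, less where a joint would pass 70% of its speed; a pose out of reach is approached as far as the arm can. A call with a number of a shift or a turn outside -1 to 1 is refused whole. A call with a gripper value outside its range is refused whole. "jaw" is the gripper's target within -1 to 1 (fully open at 1, half-way at 0, shut at -1), set as the call begins (left out, the last holds). The fingers move at their own pace and stop on an object; the grip force is fixed at half the most. Time passes only in rows, so rows that repeat a pose let the fingers close. It gives the time, the measured TCP pose, the force and the opening at its end, in the units of the state.
- bot.read_state(): the state, without advancing time (a new reading comes with each control period).
- bot.capture(name): name is "scene" or "top"; returns the picture (400x640x3 uint8, blue, green, red); there is no depth.
- bot.camera_info(name): a dict with "camera_matrix" (3x3 intrinsics, pixels), "k1" (the pictures are not rectified: a ray, as slopes to the right and down, at radius r is drawn at 1 + k1 r^2 times it, then the intrinsics apply), "view" (4x4, takes a point from world to camera coordinates). Camera axes: x right, y down, z forward; pixel columns grow to the right and rows downward; lengths in m; the calibration is good to about 2 mm. A picture is of the moment at which its call begins. camera_info takes no time and is no camera call.
- bot.hand_in(): hands the job in, once; it reports no verdict.
The state is a dict: "time_s": time; "joint_positions": joint angles; "qvel": joint speeds; "tau": joint torques, N m; "position": TCP position; "tcp_rot": TCP orientation; "force": force on the tool from outside, world axes, zero at the start; "moment": the same for the moment, N m; "opening": opening from 0.0 (shut) to 1.0 (fully open).
Only numpy, scipy, OpenCV 4.12 (cv2) and the standard library are available. Lean on these libraries where they do the work, as an engineer would, in place of code of your own. Each camera call takes 0.05 s, during which the arm holds its last target.

## Working session

There is one attempt and no reset: what is moved stays moved. The work goes in short steps, Python scripts to look and compute and a tool call to move; the robot and the scene stay as the last step left them, time stands still between calls to the robot, and variables do not carry over. Pictures are saved under pics/ and viewed, and the job is handed in when it is done.

Besides the shell and the picture viewer there is one more tool, called after ">>>" as name(argument=value, ...), one argument or row to a line, values as JSON. carry_out: Moves the arm, as the interface text tells. Shift numbers are shares of 200 mm and turn numbers shares of pi/2 rad, none past 1 either way. Its arguments: {"type":"object","properties":{"targets":{"type":"array"},"jaw":{"type":"number"}},"required":["targets"]}

```bash
ls; mkdir -p pics; python3 - <<'E'
from rig import bot
import cv2
for n in("scene","top"):
    cv2.imwrite(f"pics/{n}0.png",bot.capture(n)); c=bot.camera_info(n); print(n,c)
print(bot.read_state())
E
```

```text
pics
scene {'camera_matrix': array([[362.94862559,   0.        , 317.57417718],
       [  0.        , 362.94862559, 197.99169803],
       [  0.        ,   0.        ,   1.        ]]), 'k1': 0.024934890670182685, 'view': array([[ 0.4340338 ,  0.90085497,  0.00865942, -0.2461474 ],
       [ 0.77826964, -0.37009581, -0.50727256, -0.37547093],
       [-0.45377419,  0.2269128 , -0.86174217,  1.43088297],
       [ 0.        ,  0.        ,  0.        ,  1.        ]])}
top {'camera_matrix': array([[424.91567564,   0.        , 319.61647892],
       [  0.        , 424.91567564, 196.8097018 ],
       [  0.        ,   0.        ,   1.        ]]), 'k1': -0.11365785624216339, 'view': array([[ 0.02034316, -0.99971067,  0.01283494, -0.02515148],
       [-0.99835045, -0.02100152, -0.05343513,  0.54478283],
       [ 0.05368922, -0.01172673, -0.99848883,  1.38820441],
       [ 0.        ,  0.        ,  0.        ,  1.        ]])}
{'time_s': 0.1, 'joint_positions': array([ 6.47731267e+01,  3.02727512e+01,  8.21495982e+01, -4.54629402e-04,
        6.76865266e+01, -1.02283493e+01]), 'qvel': array([-0.05180488, -0.11334375, -0.05452769,  0.09637081, -0.06528385,
       -0.0731574 ]), 'tau': array([ 3.19249721e-04, -4.40988350e+01, -1.77151000e+01,  6.35317387e-02,
        5.33801469e-02, -5.00309375e-05]), 'position': array([0.16146551, 0.6031483 , 0.24067588]), 'tcp_rot': array([[-9.65933142e-01,  2.58790493e-01, -8.03250534e-04],
       [ 2.58791529e-01,  9.65931664e-01, -1.72214147e-03],
       [ 3.30211285e-04, -1.87134795e-03, -9.99998195e-01]]), 'force': array([0.64428125, 0.69124213, 0.09697805]), 'moment': array([-6.93681186e-02, -3.61113499e-03,  8.75481155e-05]), 'opening': 1.000356240963708}
```

View pics/scene0.png

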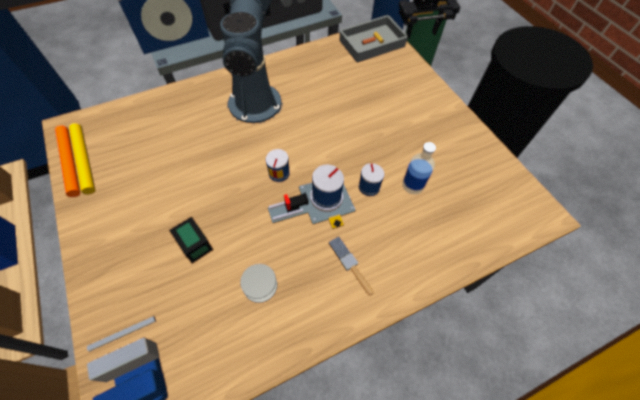

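View pics/top0.png

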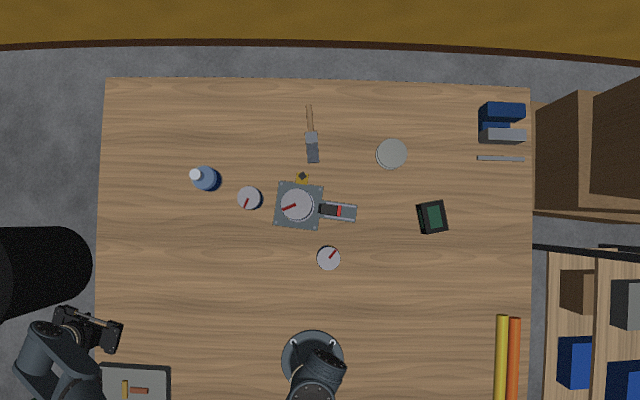

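```bash
cat > h.py <<'E'
import numpy as np,cv2
from rig import bot
C={n:bot.camera_info(n) for n in("scene","top")}
def ray(n,u,v):
    c=C[n];K=c["camera_matrix"];V=c["view"]
    p=cv2.undistortPoints(np.array([[[u,v]]],float),K,np.array([c["k1"],0,0,0,0.]))[0,0]
    d=V[:3,:3].T@np.array([p[0],p[1],1]);o=-V[:3,:3].T@V[:3,3];return o,d
def onz(n,u,v,z):
    o,d=ray(n,u,v);return (o+d*(z-o[2])/d[2])[:2]
def proj(n,P):
    c=C[n];V=c["view"];r,_=cv2.Rodrigues(V[:3,:3])
    return cv2.projectPoints(np.array(P,float).reshape(-1,1,3),r,V[:3,3],c["camera_matrix"],np.array([c["k1"],0,0,0,0.]))[0].reshape(-1,2)
def crop(n,im,x0,x1,y0,y1,s,name):
    cv2.imwrite("pics/"+name,cv2.resize(im[y0:y1,x0:x1],None,fx=s,fy=s,interpolation=cv2.INTER_CUBIC))
E
python3 - <<'E'
from h import *
t=cv2.imread("pics/top0.png");s=cv2.imread("pics/scene0.png")
crop("top",t,255,365,160,240,7,"tc0.png");crop("scene",s,260,370,150,240,6,"sc0.png")
hsv=cv2.cvtColor(t,cv2.COLOR_BGR2HSV)
def blobs(m,lab,z,n="top"):
    k,l,st,c=cv2.connectedComponentsWithStats(m.astype(np.uint8))
    for i in range(1,k):
        if st[i,4]>=6: print(lab,st[i],c[i].round(1),onz(n,*c[i],z).round(4))
H,S,V=[hsv[...,i].astype(int) for i in range(3)]
R=np.zeros(H.shape,bool);R[150:290,180:370]=1
blobs(R&((H<8)|(H>172))&(S>130)&(V>90),"red",.1)
blobs(R&(H>18)&(H<35)&(S>150)&(V>90),"yel",.012)
blobs(R&(S<45)&(V>165),"white",.133)
E
```

```text
red [244 199   4   9  14] [245.5 202.7] [0.5174 0.2167]
red [282 203  14   8  33] [288.5 206.6] [0.5082 0.0829]
red [337 206   4  10  36] [338.6 210.7] [ 0.4989 -0.0725]
red [329 250   7   8  18] [331.9 253.7] [ 0.3655 -0.0545]
yel [296 173  13  11  80] [301.4 179.2] [0.6023 0.0477]
white [190 169  10  11  88] [194.4 173.7] [0.6014 0.3709]
```

View pics/tc0.png

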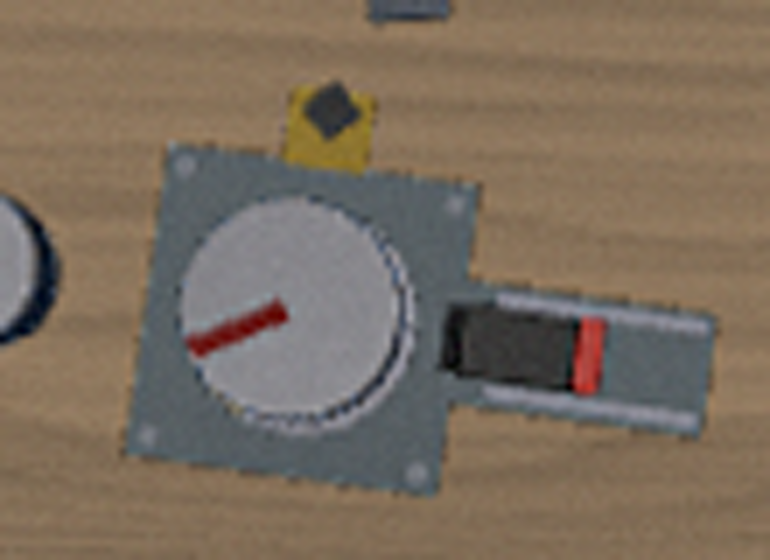

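View pics/sc0.png

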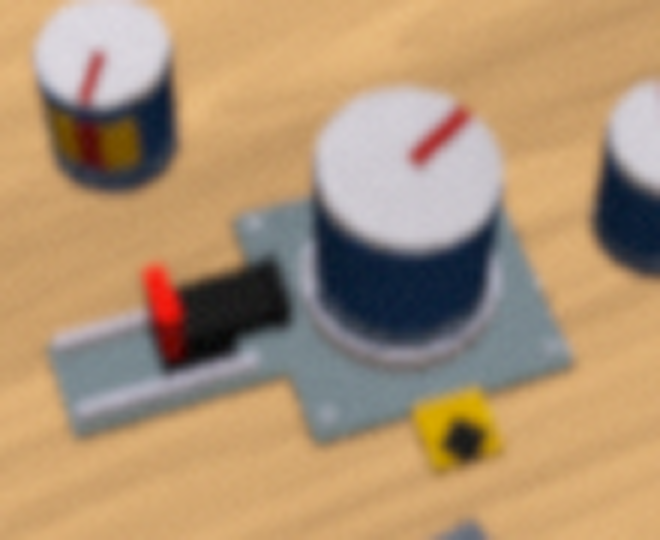

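```bash
python3 - <<'E'
from h import *
t=cv2.imread("pics/top0.png");s=cv2.imread("pics/scene0.png")
f=lambda p:((p[0]+.5)/7-.5+255,(p[1]+.5)/7-.5+160)
g=lambda p:((p[0]+.5)/6-.5+260,(p[1]+.5)/6-.5+150)
sc=[onz("top",*f(p),.012) for p in[(184,165),(456,205),(417,473),(148,435)]]
ax=np.mean(sc,0);print("screws",np.round(sc,4),ax)
ss=[onz("scene",*g(p),.012) for p in[(255,222),(328,412),(550,345)]]
print("scene screws",np.round(ss,4),"centre",(ss[0]+ss[2])/2)
d=onz("top",*f((332,110)),.012);d2=onz("scene",*g((464,438)),.012)
for q in(d,d2):print("diamond",q,np.linalg.norm(q-ax),np.degrees(np.arctan2(*(q-ax)[::-1])))
e=[sc[0]-sc[3],sc[1]-sc[2]];print("plate x dir",[np.degrees(np.arctan2(v[1],v[0])) for v in e])
for n,P,q in(("top",f,[(292,306),(284,313),(193,349)]),("scene",g,[(407,168),(416,158),(466,112)])):
    a=[onz(n,*P(p),.133) for p in q];print(n,"lid c, stripe in,out",np.round(a,4))
    for b in(ax,a[0],a[1]):
        v=a[2]-b;print(" stripe ang",np.degrees(np.arctan2(v[1],v[0])),np.linalg.norm(v))
print("tab top",onz("top",*f((590,356)),.08), onz("scene",*g((160,290)),.08))
E
```

```text
screws [[ 0.588   0.1154]
 [ 0.5717 -0.0137]
 [ 0.4448  0.0021]
 [ 0.46    0.1292]] [0.51613469 0.05826139]
scene screws [[ 0.4421  0.0023]
 [ 0.5677 -0.0122]
 [ 0.5826  0.1142]] centre [0.51233069 0.05823131]
diamond [0.6155854  0.04597164] 0.10020719047994237 -7.04468778851601
diamond [0.61258685 0.04617552] 0.09720641464771321 -7.142181951721456
plate x dir [np.float64(-6.15356032664302), np.float64(-7.095264961981158)]
top lid c, stripe in,out [[0.5178 0.0576]
 [0.5147 0.0609]
 [0.4983 0.0998]]
 stripe ang 113.20791611628138 0.04520104843421408
 stripe ang 114.71175536440442 0.04651356901752849
 stripe ang 112.81408516262925 0.04217307908873604
scene lid c, stripe in,out [[0.5167 0.056 ]
 [0.5132 0.0628]
 [0.4989 0.0985]]
 stripe ang 113.18912704639384 0.04378158901117842
 stripe ang 112.68581976860776 0.046104944875823624
 stripe ang 111.82822358847598 0.03850012218562416
tab top [ 0.50006104 -0.07449231] [ 0.49865498 -0.07493597]
```

Three things could pass for the tin: top-view pixels (297,205), (249,198) and (328,258). I choose the one at (297,205): it is the largest and stands in the holder's cup. The crop confirms it, with the holder, diamond and red keeper tab all next to it. The stripe points to about 113° and the holder's front to about -7°, so the tin has to turn about -120°.

>>> carry_out(
  targets=[
    [-0.25,-0.24,0,0,0,0],
    [-0.5,-0.49,0,0,0,0],
    [-0.75,-0.73,0,0,0,0],
    [-0.75,-0.73,0,0,0,0],
  ],
  jaw=-1,
)

```text
time_s: 0.6
position: [0.2693, 0.4203, 0.2405]
tcp_rot: [[-0.965, 0.262, -0.002], [0.262, 0.965, -0.004], [0.001, -0.004, -1.0]]
force: [0.7, -0.2, 0.7]
opening: 0.633
```

>>> carry_out(
  targets=[
    [-0.25,-0.24,0,0,0,0],
    [-0.5,-0.49,0,0,0,0],
    [-0.75,-0.73,0,0,0,0],
    [-0.75,-0.73,0,0,0,0],
  ],
)

```text
time_s: 1.1
position: [0.3771, 0.2376, 0.2409]
tcp_rot: [[-0.964, 0.265, -0.002], [0.265, 0.964, -0.004], [0.001, -0.005, -1.0]]
force: [-0.2, 0.5, -0.2]
opening: 0.173
```

```bash
cat >> h.py <<'E'
def to(p,yaw=None):
    s=bot.read_state();R=s["tcp_rot"];d=R.T@(np.array(p)-s["position"])/.2
    y0=np.degrees(np.arctan2(R[1,1],R[0,1]))
    Rt=R if yaw is None else (lambda c,q:np.array([[q,c,0],[-c,q,0],[0,0,-1.]]))(np.cos(np.radians(yaw)),np.sin(np.radians(yaw)))
    if yaw is not None: Rt=np.array([[-np.sin(np.radians(yaw)),np.cos(np.radians(yaw)),0],[np.cos(np.radians(yaw)),np.sin(np.radians(yaw)),0],[0,0,-1.]])
    from scipy.spatial.transform import Rotation as Ro
    w=Ro.from_matrix(R.T@Rt).as_rotvec()/(np.pi/2)
    print(s["time_s"],"yaw",y0.round(2),"pos",s["position"].round(4),"F",s["force"].round(2));return np.r_[d,w].round(4)
E
python3 - <<'E'
from h import *
print(to([.4783,.0678,.18],75).tolist())
E
```

```text
1.1 yaw 74.63 pos [0.3771 0.2376 0.2409] F [-0.19  0.52 -0.18]
[-0.713, -0.6829, 0.3068, -0.0029, -0.0005, -0.0041]
```

>>> carry_out(
  targets=[
    [-0.25,-0.24,0,0,0,0],
    [-0.5,-0.48,0,0,0,0],
    [-0.71,-0.68,0,-0.003,0,-0.004],
    [-0.713,-0.683,0.3,-0.003,0,-0.004],
    [-0.713,-0.683,0.3,-0.003,0,-0.004],
    [-0.713,-0.683,0.3,-0.003,0,-0.004],
  ],
)

```text
time_s: 1.85
position: [0.4779, 0.0685, 0.1821]
tcp_rot: [[-0.966, 0.258, -0.001], [0.258, 0.966, 0.001], [0.001, 0.0, -1.0]]
force: [0.1, 0.1, -0.1]
opening: 0.004
```

```bash
python3 - <<'E'
from h import *
print(to([.4783,.0678,.16],75).tolist());print(bot.read_state()["moment"])
t=bot.capture("top");s=bot.capture("scene")
crop("t",t,240,370,150,250,5,"t1.png");crop("s",s,250,370,120,230,5,"s1.png")
print(to([.4783,.0678,.16],75).tolist())
E
```

```text
1.85 yaw 75.03 pos [0.4779 0.0685 0.1821] F [ 0.1   0.15 -0.13]
[-0.0031, -0.0027, 0.1106, 0.0002, -0.0009, 0.0003]
[ 0.07907031  0.02168178 -0.06240814]
1.95 yaw 75.09 pos [0.4788 0.0688 0.1834] F [0.37 0.52 0.45]
[0.0014, -0.0055, 0.117, 0.0006, 0.0016, 0.001]
```

View pics/t1.png

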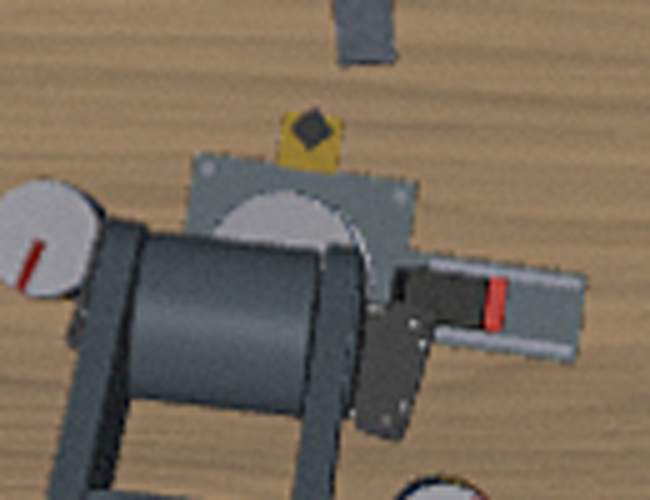

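View pics/s1.png

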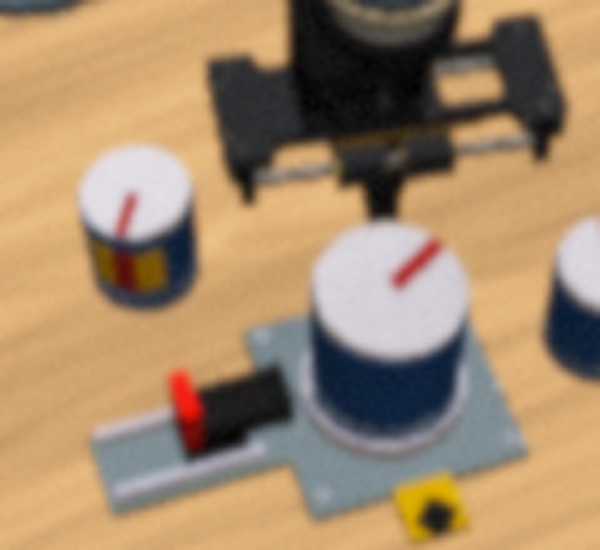

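Pictures: the closed fingers are above the robot-side edge of the lid, at about (375,205) in the scene crop. The stripe hasn't moved. Now I feel downwards.

>>> carry_out(
  targets=[
    [0,0,0.03,0,0,0],
    [0,0,0.06,0,0,0],
    [0,0,0.09,0,0,0],
    [0,0,0.11,0,0,0],
    [0,0,0.11,0,0,0],
  ],
)

```text
time_s: 2.58
position: [0.4786, 0.0688, 0.1609]
tcp_rot: [[-0.966, 0.257, 0.002], [0.257, 0.966, 0.0], [-0.001, 0.001, -1.0]]
force: [-0.9, -0.4, -0.7]
opening: 0.005
```

>>> carry_out(
  targets=[
    [0,0,0,0,0,0],
    [0,0,0,0,0,0],
  ],
)

```text
time_s: 2.82
position: [0.4786, 0.0687, 0.1609]
tcp_rot: [[-0.966, 0.257, 0.002], [0.257, 0.966, 0.0], [-0.002, 0.001, -1.0]]
force: [0.2, 0.7, -0.8]
opening: 0.007
```

>>> carry_out(
  targets=[
    [0,0,0.005,0,0,0],
    [0,0,0.01,0,0,0],
  ],
)

```text
time_s: 3.08
position: [0.4787, 0.0687, 0.1589]
tcp_rot: [[-0.966, 0.258, 0.002], [0.258, 0.966, 0.0], [-0.002, 0.001, -1.0]]
force: [-0.0, 0.2, -0.3]
opening: 0.005
```

>>> carry_out(
  targets=[
    [0,0,0.005,0,0,0],
    [0,0,0.01,0,0,0],
  ],
)

```text
time_s: 3.32
position: [0.4787, 0.0687, 0.1569]
tcp_rot: [[-0.966, 0.257, 0.002], [0.257, 0.966, 0.0], [-0.002, 0.001, -1.0]]
force: [-0.9, 0.7, -0.2]
opening: 0.006
```

>>> carry_out(
  targets=[
    [0,0,0.005,0,0,0],
  ],
)

```text
time_s: 3.45
position: [0.4787, 0.0687, 0.1558]
tcp_rot: [[-0.966, 0.258, 0.002], [0.258, 0.966, 0.0], [-0.002, 0.001, -1.0]]
force: [-0.2, 0.1, 0.3]
opening: 0.01
```

>>> carry_out(
  targets=[
    [0,0,0.005,0,0,0],
  ],
)

```text
time_s: 3.58
position: [0.4787, 0.0687, 0.1547]
tcp_rot: [[-0.966, 0.258, 0.002], [0.258, 0.966, 0.0], [-0.002, 0.001, -1.0]]
force: [0.1, 0.3, 0.5]
opening: 0.006
```

>>> carry_out(
  targets=[
    [0,0,0.004,0,0,0],
  ],
)

```text
time_s: 3.7
position: [0.4787, 0.0687, 0.154]
tcp_rot: [[-0.966, 0.257, 0.002], [0.257, 0.966, 0.0], [-0.002, 0.001, -1.0]]
force: [-0.7, 1.0, 6.4]
opening: 0.009
```

>>> carry_out(
  targets=[
    [0,0,0.004,0,0,0],
  ],
)

```text
time_s: 3.82
position: [0.4787, 0.0687, 0.1539]
tcp_rot: [[-0.966, 0.257, 0.002], [0.257, 0.966, 0.0], [-0.002, 0.001, -1.0]]
force: [-2.3, 0.6, 11.3]
opening: 0.006
```

>>> carry_out(
  targets=[
    [0,0,-0.001,0,0,0],
    [0,0,-0.001,0,0,0],
  ],
)

```text
time_s: 4.08
position: [0.4788, 0.0687, 0.1542]
tcp_rot: [[-0.966, 0.257, 0.002], [0.257, 0.966, 0.0], [-0.002, 0.001, -1.0]]
force: [0.0, -0.8, 1.0]
opening: 0.003
```

```bash
cat >> h.py <<'E'
def arc(deg,n,ax=(.515,.058),dz=0.,hold=2):
    s=bot.read_state();R=s["tcp_rot"];p=s["position"];out=[]
    from scipy.spatial.transform import Rotation as Ro
    for i in list(range(1,n+1))+[n]*hold:
        W=Ro.from_euler("z",deg*i/n,degrees=True).as_matrix()
        q=np.r_[np.array(ax)+W[:2,:2]@(p[:2]-ax),p[2]+dz]
        w=Ro.from_matrix(R.T@W@R).as_rotvec()/(np.pi/2)
        out.append(np.r_[R.T@(q-p)/.2,w].round(3).tolist())
    print(p.round(4),s["force"].round(2));print(out)
E
python3 - <<'E'
from h import *
arc(-12,4)
E
```

```text
[0.4788 0.0687 0.1542] [ 0.01 -0.76  1.05]
[[-0.001, 0.01, 0.0, 0.0, -0.0, 0.033], [-0.002, 0.02, 0.0, 0.0, -0.0, 0.067], [-0.003, 0.029, 0.0, 0.0, -0.0, 0.1], [-0.005, 0.039, 0.0, 0.0, -0.0, 0.133], [-0.005, 0.039, 0.0, 0.0, -0.0, 0.133], [-0.005, 0.039, 0.0, 0.0, -0.0, 0.133]]
```

>>> carry_out(
  targets=[
    [0,0,0.002,0,0,0],
    [-0.001,0.01,0.002,0,0,0.033],
    [-0.002,0.02,0.002,0,0,0.067],
    [-0.003,0.029,0.002,0,0,0.1],
    [-0.005,0.039,0.002,0,0,0.133],
    [-0.005,0.039,0.002,0,0,0.133],
  ],
)

```text
time_s: 4.82
position: [0.4818, 0.0761, 0.154]
tcp_rot: [[-0.892, 0.452, 0.002], [0.452, 0.892, 0.0], [-0.002, 0.001, -1.0]]
force: [-0.5, 0.6, 5.7]
opening: 0.007
```

```bash
python3 - <<'E'
from h import *
s=bot.capture("scene")
crop("s",s,250,370,120,230,5,"s2.png")
arc(-24,8,hold=1)
E
```

```text
[0.4818 0.0761 0.154 ] [-1.66 -0.15  5.78]
[[-0.001, 0.01, 0.0, 0.0, -0.0, 0.033], [-0.002, 0.02, 0.0, 0.0, -0.0, 0.067], [-0.003, 0.03, 0.0, 0.0, -0.0, 0.1], [-0.005, 0.039, 0.0, 0.0, -0.0, 0.133], [-0.008, 0.049, 0.0, 0.0, -0.0, 0.167], [-0.011, 0.058, 0.0, 0.0, -0.0, 0.2], [-0.015, 0.067, 0.0, 0.0, -0.0, 0.233], [-0.019, 0.076, 0.0, 0.0, -0.0, 0.267], [-0.019, 0.076, 0.0, 0.0, -0.0, 0.267]]
```

View pics/s2.png

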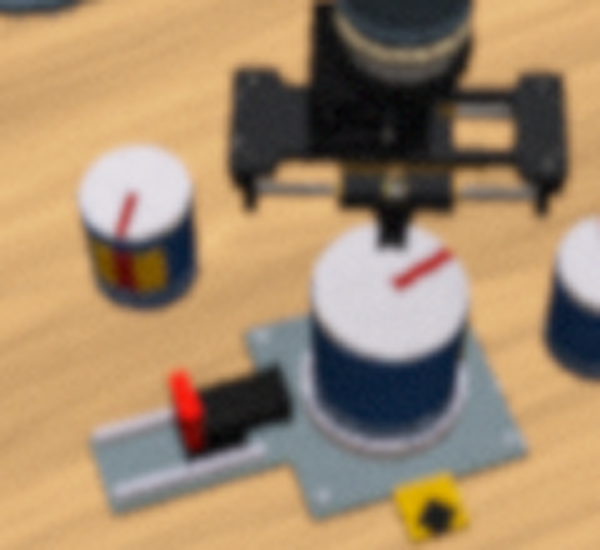

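Picture: the fingertip is on the lid at (390,235), and the stripe has turned with it (tip now at (448,257)). The grip holds, so I carry on.

>>> carry_out(
  targets=[
    [-0.001,0.01,0.001,0,0,0.033],
    [-0.002,0.02,0.001,0,0,0.067],
    [-0.003,0.03,0.001,0,0,0.1],
    [-0.005,0.039,0.001,0,0,0.133],
    [-0.008,0.049,0.001,0,0,0.167],
    [-0.011,0.058,0.001,0,0,0.2],
    [-0.015,0.067,0.001,0,0,0.233],
    [-0.019,0.076,0.001,0,0,0.267],
    [-0.019,0.076,0.001,0,0,0.267],
  ],
)

```text
time_s: 6.0
position: [0.4921, 0.0881, 0.154]
tcp_rot: [[-0.632, 0.775, 0.003], [0.775, 0.632, 0.001], [-0.001, 0.002, -1.0]]
force: [-1.5, 0.9, 4.7]
opening: 0.007
```

```bash
python3 - <<'E'
from h import *
arc(-40,14,hold=1)
E
```

```text
[0.4921 0.0881 0.154 ] [-1.53  0.87  4.68]
[[-0.001, 0.009, 0.0, 0.0, -0.0, 0.032], [-0.002, 0.019, 0.0, 0.0, -0.0, 0.063], [-0.003, 0.028, 0.0, 0.0, -0.0, 0.095], [-0.005, 0.037, 0.0, 0.0, -0.0, 0.127], [-0.007, 0.046, 0.0, 0.0, -0.0, 0.159], [-0.01, 0.055, 0.0, 0.0, -0.0, 0.19], [-0.014, 0.064, 0.0, 0.0, -0.001, 0.222], [-0.017, 0.073, 0.0, 0.0, -0.001, 0.254], [-0.021, 0.081, 0.0, 0.0, -0.001, 0.286], [-0.026, 0.089, 0.0, 0.0, -0.001, 0.317], [-0.031, 0.097, 0.0, 0.0, -0.001, 0.349], [-0.036, 0.105, 0.0, 0.0, -0.001, 0.381], [-0.042, 0.113, 0.0, 0.0, -0.001, 0.413], [-0.048, 0.12, 0.0, 0.001, -0.001, 0.444], [-0.048, 0.12, 0.0, 0.001, -0.001, 0.444]]
```

>>> carry_out(
  targets=[
    [-0.001,0.009,0.001,0,0,0.032],
    [-0.002,0.019,0.001,0,0,0.063],
    [-0.003,0.028,0.001,0,0,0.095],
    [-0.005,0.037,0.001,0,0,0.127],
    [-0.007,0.046,0.001,0,0,0.159],
    [-0.01,0.055,0.001,0,0,0.19],
    [-0.014,0.064,0.001,0,0,0.222],
    [-0.017,0.073,0.001,0,0,0.254],
    [-0.021,0.081,0.001,0,0,0.286],
    [-0.026,0.089,0.001,0,0,0.317],
    [-0.031,0.097,0.001,0,0,0.349],
    [-0.036,0.105,0.001,0,0,0.381],
    [-0.042,0.113,0.001,0,0,0.413],
    [-0.048,0.12,0.001,0,0,0.444],
    [-0.048,0.12,0.001,0,0,0.444],
  ],
)

```text
time_s: 7.88
position: [0.5172, 0.0954, 0.154]
tcp_rot: [[0.012, 1.0, 0.003], [1.0, -0.012, -0.0], [-0.0, 0.003, -1.0]]
force: [-0.7, -1.6, 4.6]
opening: 0.006
```

```bash
python3 - <<'E'
from h import *
s=bot.capture("scene")
crop("s",s,250,370,120,230,5,"s3.png")
arc(-40,14,hold=1)
E
```

```text
[0.5172 0.0954 0.154 ] [ 0.57 -1.3   3.19]
[[-0.001, 0.009, 0.0, 0.0, -0.0, 0.032], [-0.002, 0.019, 0.0, 0.0, -0.0, 0.063], [-0.003, 0.028, 0.0, 0.0, -0.0, 0.095], [-0.005, 0.037, 0.0, 0.0, -0.0, 0.127], [-0.008, 0.046, 0.0, 0.0, -0.001, 0.159], [-0.011, 0.055, 0.0, 0.0, -0.001, 0.19], [-0.014, 0.063, 0.0, 0.0, -0.001, 0.222], [-0.018, 0.072, 0.0, 0.0, -0.001, 0.254], [-0.022, 0.08, 0.0, 0.0, -0.001, 0.286], [-0.027, 0.088, 0.0, 0.0, -0.001, 0.317], [-0.032, 0.096, 0.0, 0.0, -0.001, 0.349], [-0.038, 0.104, 0.0, 0.0, -0.001, 0.381], [-0.043, 0.111, 0.0, 0.0, -0.001, 0.413], [-0.05, 0.118, 0.0, 0.0, -0.002, 0.444], [-0.05, 0.118, 0.0, 0.0, -0.002, 0.444]]
```

View pics/s3.png

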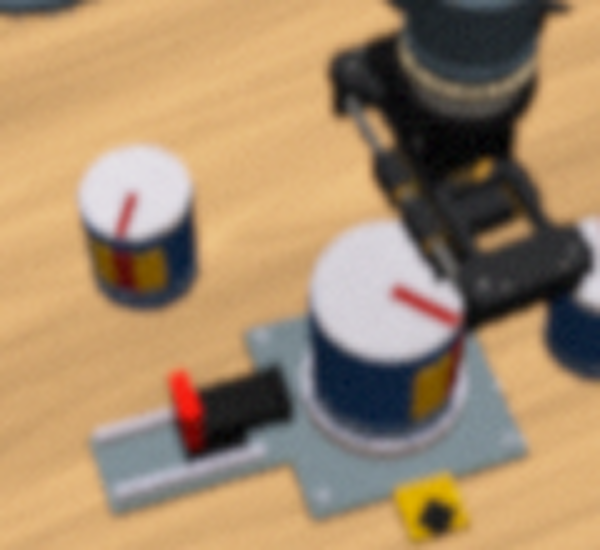

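```bash
cat >> h.py <<'E'
def ang(n,a,b,x0,y0,s,z=.133):
    f=lambda p:onz(n,(p[0]+.5)/s-.5+x0,(p[1]+.5)/s-.5+y0,z)
    A,B=f(a),f(b);d=B-A;e=B-[.5150,.058]
    print("stripe",A.round(4),B.round(4),np.degrees(np.arctan2(d[1],d[0])).round(1),"from axis",np.degrees(np.arctan2(e[1],e[0])).round(1))
E
python3 - <<'E'
from h import *
ang("scene",(395,290),(458,321),250,120,5)
ang("scene",(395,288),(438,245),250,120,5)
E
```

```text
stripe [0.5183 0.0592] [0.5543 0.0832] 33.7 from axis 32.7
stripe [0.517  0.0598] [0.5    0.0978] 114.1 from axis 110.7
```

Picture: the stripe now points to about 33.5° and the edge of the label shows at (430,390). About 40° is left.

>>> carry_out(
  targets=[
    [-0.001,0.009,0.001,0,0,0.032],
    [-0.002,0.019,0.001,0,0,0.063],
    [-0.003,0.028,0.001,0,0,0.095],
    [-0.005,0.037,0.001,0,0,0.127],
    [-0.008,0.046,0.001,0,0,0.159],
    [-0.011,0.055,0.001,0,0,0.19],
    [-0.014,0.063,0.001,0,0,0.222],
    [-0.018,0.072,0.001,0,0,0.254],
    [-0.022,0.08,0.001,0,0,0.286],
    [-0.027,0.088,0.001,0,0,0.317],
    [-0.032,0.096,0.001,0,0,0.349],
    [-0.038,0.104,0.001,0,0,0.381],
    [-0.043,0.111,0.001,0,0,0.413],
    [-0.05,0.118,0.001,0,0,0.444],
    [-0.05,0.118,0.001,0,0,0.444],
  ],
)

```text
time_s: 9.8
position: [0.5401, 0.0848, 0.154]
tcp_rot: [[0.65, 0.76, 0.002], [0.76, -0.65, -0.001], [0.001, 0.002, -1.0]]
force: [-2.6, -2.5, 5.7]
opening: 0.006
```

```bash
python3 - <<'E'
from h import *
s=bot.capture("scene")
crop("s",s,260,350,140,230,8,"s4.png")
print(to([0,0,.2]))
E
```

```text
9.85 yaw -40.53 pos [0.5401 0.0848 0.154 ] F [-1.31 -1.99  5.63]
[-2.0769 -1.7765 -0.236   0.      0.      0.    ]
```

View pics/s4.png

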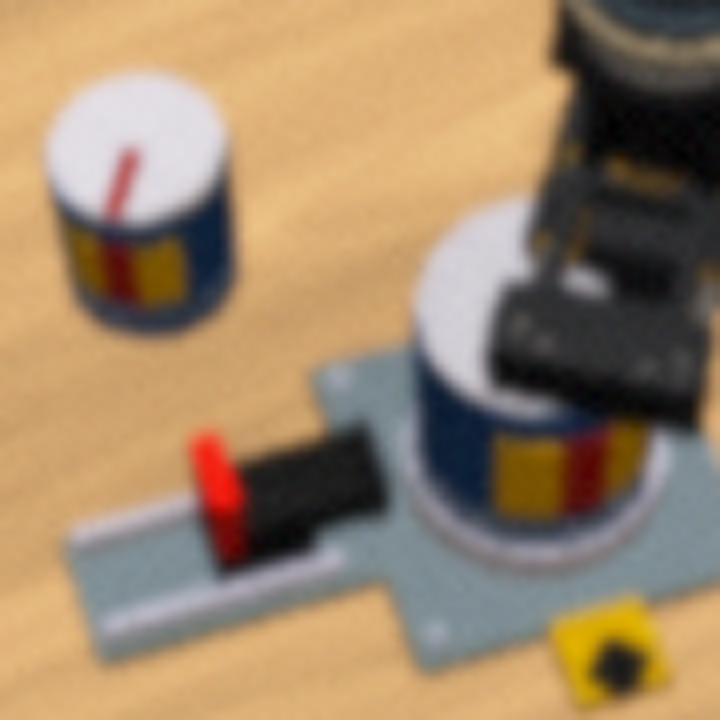

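Picture: the red band of the label is at (590,465) in the crop and the diamond at (620,665), so they are close. I lift off and move behind the keeper for a clear view.

>>> carry_out(
  targets=[
    [0,0,-0.05,0,0,0],
    [0,0,-0.25,0,0,0],
    [0,0,-0.3,0,0,0],
  ],
)

```text
time_s: 10.22
position: [0.5414, 0.0851, 0.2162]
tcp_rot: [[0.649, 0.761, 0.007], [0.761, -0.649, -0.0], [0.004, 0.006, -1.0]]
force: [0.6, -0.3, -0.2]
opening: 0.005
```

```bash
python3 - <<'E'
from h import *
print(to([.4937,-.1157,.212],-7).tolist())
E
```

```text
10.225 yaw -40.49 pos [0.5414 0.0851 0.2162] F [ 0.6  -0.33 -0.16]
[-0.9185, 0.4702, 0.0194, 0.0043, -0.0016, -0.3721]
```

>>> carry_out(
  targets=[
    [-0.23,0.12,0,0,0,-0.09],
    [-0.46,0.24,0,0,0,-0.18],
    [-0.69,0.35,0,0,0,-0.28],
    [-0.92,0.47,0.02,0,0,-0.37],
    [-0.92,0.47,0.02,0,0,-0.372],
    [-0.92,0.47,0.02,0,0,-0.372],
  ],
)

```text
time_s: 10.98
position: [0.4931, -0.1154, 0.2114]
tcp_rot: [[0.124, 0.992, 0.006], [0.992, -0.124, 0.001], [0.002, 0.006, -1.0]]
force: [0.3, -0.2, 0.7]
opening: 0.006
```

```bash
python3 - <<'E'
from h import *
s=bot.capture("scene");t=bot.capture("top")
crop("s",s,260,350,140,230,8,"s5.png")
crop("t",t,255,365,160,240,7,"t5.png")
print(to([.4937,-.1157,.07],-7))
E
```

```text
11.075 yaw -6.95 pos [ 0.4935 -0.1146  0.2117] F [ 0.18 -0.37 -0.66]
[-6.100e-03 -2.800e-03  7.083e-01  4.200e-03 -7.000e-04  5.000e-04]
```

View pics/s5.png

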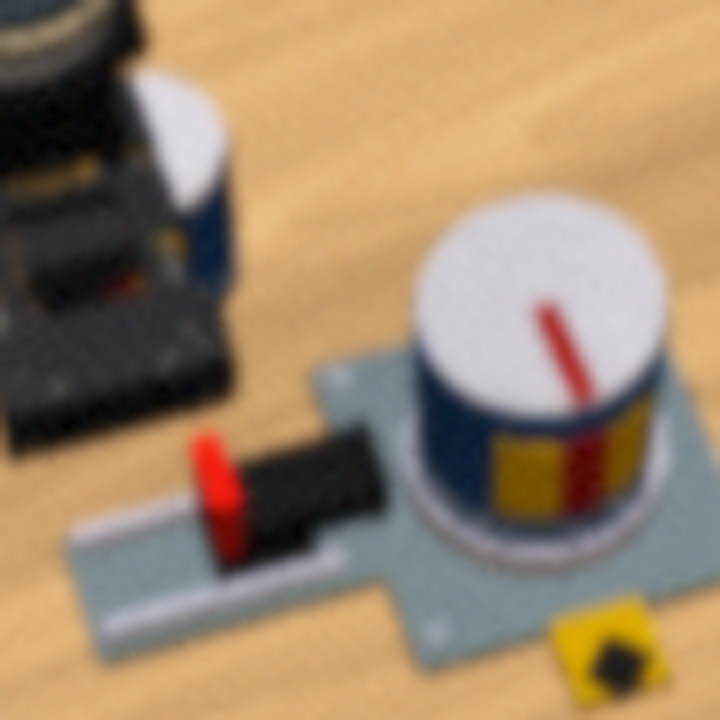

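View pics/t5.png

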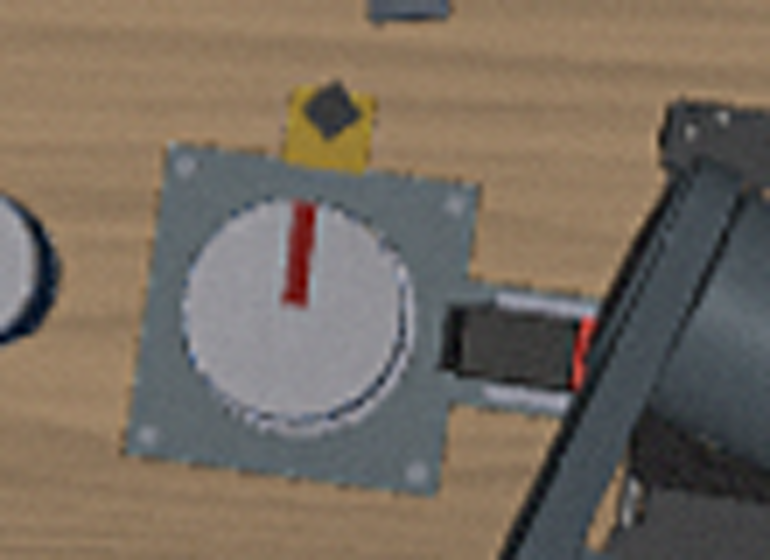

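```bash
python3 - <<'E'
from h import *
for n,f,x0,y0,s,(a,b,c,d) in(("top","t5.png",255,160,7,(270,340,190,320)),("scene","s5.png",260,140,8,(525,605,295,405))):
    im=cv2.imread("pics/"+f);h=cv2.cvtColor(im,cv2.COLOR_BGR2HSV)
    m=((h[...,0]<10)|(h[...,0]>170))&(h[...,1]>90);M=np.zeros_like(m);M[c:d,a:b]=m[c:d,a:b]
    y,x=np.nonzero(M);P=np.array([onz(n,(u+.5)/s-.5+x0,(v+.5)/s-.5+y0,.133) for u,v in zip(x,y)])
    mu=P.mean(0);w,V=np.linalg.eigh(np.cov((P-mu).T));v=V[:,1]*np.sign(V[0,1])
    print(n,len(x),"ang",np.degrees(np.arctan2(v[1],v[0])),"mean",mu,"len",4*w**.5*.87)
    for A in((.515,.058),(.5145,.0575),(.516,.0585)):e=mu-A;print("  mean from axis",np.degrees(np.arctan2(e[1],e[0])))
# label band on cylinder, scene
for p in((585,505),(587,480),(590,440)):
    o,d=ray("scene",(p[0]+.5)/8-.5+260,(p[1]+.5)/8-.5+140)
    for A in((.515,.058),):
        q=o[:2]-A;a=d[:2]@d[:2];b=2*q@d[:2];c=q@q-.0485**2;t=(-b-np.sqrt(b*b-4*a*c))/2/a
        P=o+t*d;print("label",P.round(4),np.degrees(np.arctan2(P[1]-A[1],P[0]-A[0])))
E
```

```text
top 2150 ang -4.7417435909272525 mean [0.54055039 0.05465266] len [0.00928662 0.04415819]
  mean from axis -7.4637660852719065
  mean from axis -6.2377291142233755
  mean from axis -8.90648633270109
scene 2168 ang -5.831817271592066 mean [0.54089469 0.05349619] len [0.00832768 0.04208341]
  mean from axis -9.866634667200424
  mean from axis -8.625439353116592
  mean from axis -11.36496345889104
label [0.5633 0.054  0.0557] -4.780238686373771
label [0.5633 0.0539 0.0752] -4.9042866641709235
label [0.5633 0.0536 0.1054] -5.1944846999098875
```

The pictures show the stripe at about -5° (estimates from -4.7° to -5.8°) and the label band at about -5°. The holder's front is at about -6.8°, so they agree within about 2°. Next comes the keeper: I go down behind the tab.

>>> carry_out(
  targets=[
    [0,0,0.15,0,0,0],
    [0,0,0.35,0,0,0],
    [0,0,0.55,0,0,0],
    [0,0,0.7,0,0,0],
    [0,0,0.71,0,0,0],
    [0,0,0.71,0,0,0],
  ],
)

```text
time_s: 11.82
position: [0.4951, -0.1139, 0.0702]
tcp_rot: [[0.12, 0.993, 0.007], [0.993, -0.12, 0.0], [0.001, 0.007, -1.0]]
force: [-0.4, -0.8, 0.8]
opening: 0.007
```

```bash
cat >> h.py <<'E'
def hd(A=(.515,.058),a=-6.8):
    s=bot.read_state();p=s["position"][:2]-A;x=np.array([np.cos(np.radians(a)),np.sin(np.radians(a))]);y=np.array([-x[1],x[0]])
    print(s["time_s"],"holder xy",(p@x).round(4),(p@y).round(4),"F along hx,hy",(s["force"][:2]@x).round(2),(s["force"][:2]@y).round(2),"yaw",np.degrees(np.arctan2(s["tcp_rot"][1,1],s["tcp_rot"][0,1])).round(2))
E
python3 - <<'E'
from h import *
hd()
s=bot.capture("scene");crop("s",s,240,360,130,230,6,"s6.png")
E
```

```text
11.825 holder xy 0.0005 -0.173 F along hx,hy -0.34 -0.83 yaw -6.87
```

View pics/s6.png

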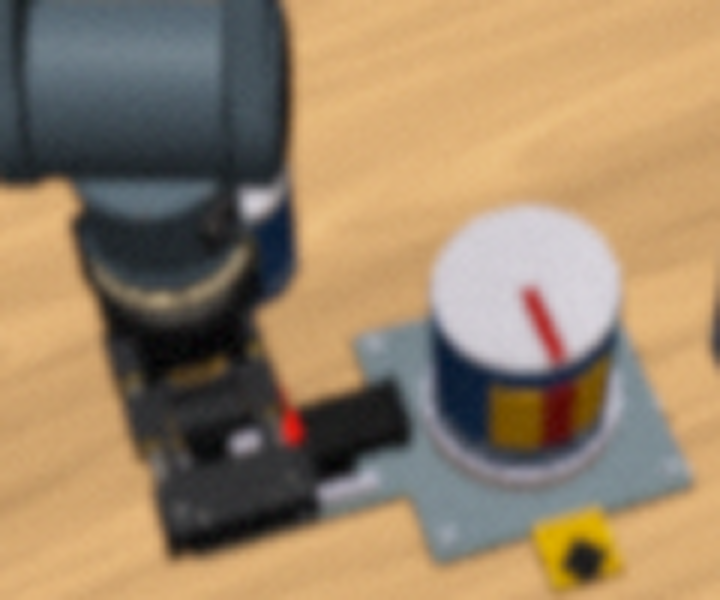

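>>> carry_out(
  targets=[
    [0.03,0,0,0,0,0],
    [0.06,0,0,0,0,0],
    [0.09,0,0,0,0,0],
    [0.1,0,0,0,0,0],
    [0.1,0,0,0,0,0],
  ],
)

```text
time_s: 12.5
position: [0.4977, -0.0942, 0.0707]
tcp_rot: [[0.12, 0.993, 0.009], [0.993, -0.12, -0.001], [0.001, 0.009, -1.0]]
force: [0.4, -0.4, -0.0]
opening: 0.005
```

>>> carry_out(
  targets=[
    [0.01,0,0,0,0,0],
    [0.02,0,0,0,0,0],
    [0.03,0,0,0,0,0],
  ],
)

```text
time_s: 12.88
position: [0.4984, -0.0886, 0.0707]
tcp_rot: [[0.119, 0.993, 0.008], [0.993, -0.119, -0.001], [-0.0, 0.008, -1.0]]
force: [-0.4, -2.9, -0.4]
opening: 0.008
```

>>> carry_out(
  targets=[
    [0.01,0,0,0,0,0],
    [0.02,0,0,0,0,0],
    [0.03,0,0,0,0,0],
  ],
)

```text
time_s: 13.25
position: [0.4991, -0.0826, 0.0707]
tcp_rot: [[0.119, 0.993, 0.008], [0.993, -0.119, -0.001], [-0.0, 0.008, -1.0]]
force: [-0.6, -2.6, 0.5]
opening: 0.01
```

```bash
python3 - <<'E'
from h import *
hd()
s=bot.capture("scene");crop("s",s,240,360,130,230,6,"s7.png")
E
```

```text
13.25 holder xy 0.0009 -0.1415 F along hx,hy -0.28 -2.66 yaw -6.84
```

View pics/s7.png

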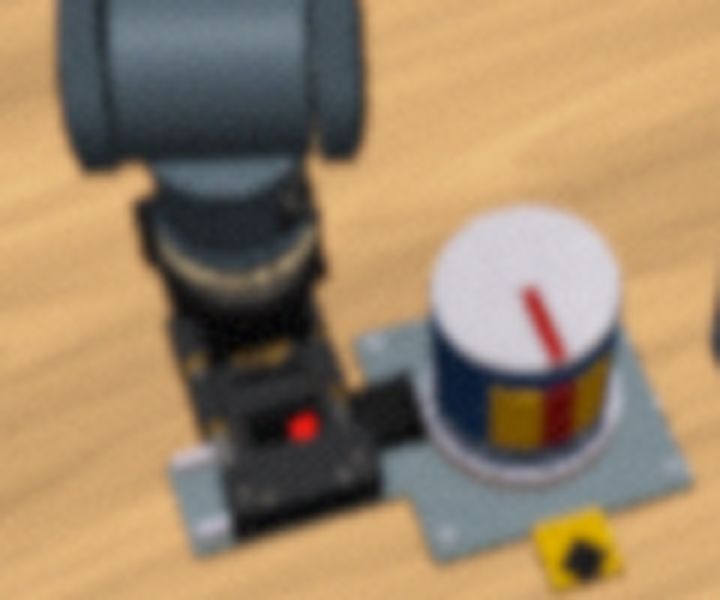

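The keeper is sliding at 2.6 N, with about 11 mm left to go.

>>> carry_out(
  targets=[
    [0.01,0,0,0,0,0],
    [0.02,0,0,0,0,0],
    [0.03,0,0,0,0,0],
    [0.035,0,0,0,0,0],
  ],
)

```text
time_s: 13.8
position: [0.5, -0.0752, 0.0707]
tcp_rot: [[0.119, 0.993, 0.008], [0.993, -0.119, -0.001], [-0.0, 0.008, -1.0]]
force: [-0.9, -2.7, -0.2]
opening: 0.007
```

>>> carry_out(
  targets=[
    [0.005,0,0,0,0,0],
    [0.01,0,0,0,0,0],
  ],
)

```text
time_s: 14.05
position: [0.5003, -0.0732, 0.0707]
tcp_rot: [[0.119, 0.993, 0.008], [0.993, -0.119, -0.001], [-0.0, 0.008, -1.0]]
force: [-0.9, -2.7, -0.1]
opening: 0.002
```

>>> carry_out(
  targets=[
    [0.003,0,0,0,0,0],
    [0.005,0,0,0,0,0],
  ],
)

```text
time_s: 14.3
position: [0.5003, -0.0728, 0.0707]
tcp_rot: [[0.118, 0.993, 0.008], [0.993, -0.118, -0.002], [-0.001, 0.008, -1.0]]
force: [-1.6, -5.9, -0.3]
opening: 0.007
```

>>> carry_out(
  targets=[
    [0.003,0,0,0,0,0],
    [0.003,0,0,0,0,0],
  ],
)

```text
time_s: 14.55
position: [0.5003, -0.0727, 0.0707]
tcp_rot: [[0.118, 0.993, 0.008], [0.993, -0.118, -0.003], [-0.002, 0.008, -1.0]]
force: [-1.7, -5.3, 0.2]
opening: 0.008
```

>>> carry_out(
  targets=[
    [0.003,0,0,0,0,0],
    [0.003,0,0,0,0,0],
  ],
)

```text
time_s: 14.8
position: [0.5003, -0.0728, 0.0707]
tcp_rot: [[0.117, 0.993, 0.008], [0.993, -0.117, -0.004], [-0.003, 0.008, -1.0]]
force: [-1.9, -5.2, -0.4]
opening: 0.003
```

```bash
python3 - <<'E'
from h import *
hd()
s=bot.capture("scene");crop("s",s,240,360,130,230,6,"s8.png")
hd()
E
```

```text
14.8 holder xy 0.0009 -0.1316 F along hx,hy -1.28 -5.4 yaw -6.74
14.85 holder xy 0.0009 -0.1316 F along hx,hy -0.88 -5.21 yaw -6.74
```

View pics/s8.png

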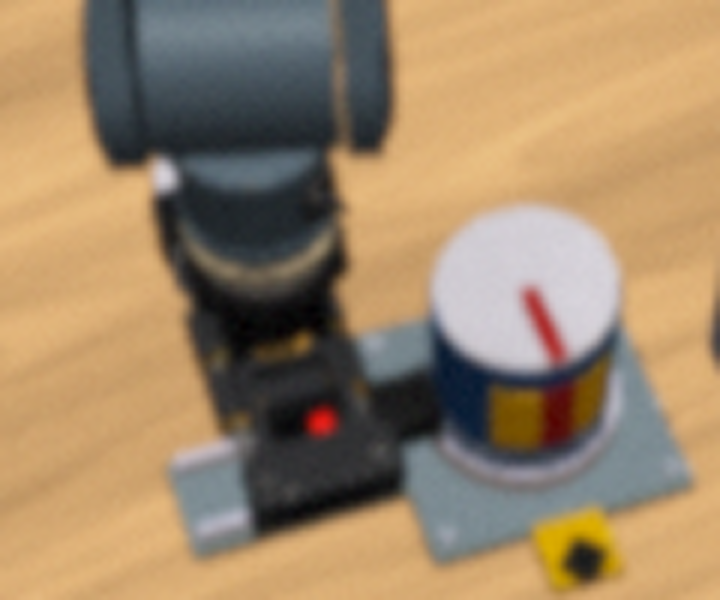

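The pad has met the tin: motion has stopped at 5.3 N, at the expected distance. I press slightly harder to seat the pad.

>>> carry_out(
  targets=[
    [0.003,0,0,0,0,0],
    [0.006,0,0,0,0,0],
    [0.006,0,0,0,0,0],
  ],
)

```text
time_s: 15.22
position: [0.5004, -0.0723, 0.0707]
tcp_rot: [[0.117, 0.993, 0.008], [0.993, -0.117, -0.005], [-0.004, 0.008, -1.0]]
force: [-1.4, -6.7, -0.2]
opening: 0.006
```

>>> carry_out(
  targets=[
    [0.005,0,0,0,0,0],
    [0.008,0,0,0,0,0],
    [0.008,0,0,0,0,0],
  ],
)

```text
time_s: 15.6
position: [0.5005, -0.0716, 0.0707]
tcp_rot: [[0.116, 0.993, 0.007], [0.993, -0.116, -0.006], [-0.005, 0.008, -1.0]]
force: [-3.0, -6.6, -0.7]
opening: 0.0
```

>>> carry_out(
  targets=[
    [0.005,0,0,0,0,0],
    [0.008,0,0,0,0,0],
    [0.008,0,0,0,0,0],
  ],
)

```text
time_s: 15.98
position: [0.5005, -0.0715, 0.0708]
tcp_rot: [[0.115, 0.993, 0.007], [0.993, -0.115, -0.008], [-0.007, 0.008, -1.0]]
force: [-3.0, -9.0, -0.1]
opening: 0.009
```

>>> carry_out(
  targets=[
    [0.005,0,0,0,0,0],
    [0.008,0,0,0,0,0],
    [0.008,0,0,0,0,0],
  ],
)

```text
time_s: 16.35
position: [0.5005, -0.0715, 0.0708]
tcp_rot: [[0.114, 0.993, 0.007], [0.993, -0.114, -0.01], [-0.009, 0.008, -1.0]]
force: [-2.7, -9.0, 0.0]
opening: 0.008
```

It is firm now: 9 N with no further movement. I back off, rise and look.

>>> carry_out(
  targets=[
    [-0.01,0,0,0,0,0],
    [-0.06,0,0,0,0,0],
    [-0.15,0,0,0,0,0],
    [-0.15,0,0,0,0,0],
  ],
)

```text
time_s: 16.85
position: [0.4975, -0.1029, 0.0712]
tcp_rot: [[0.117, 0.993, 0.008], [0.993, -0.116, -0.011], [-0.01, 0.009, -1.0]]
force: [0.9, 0.1, 0.5]
opening: 0.005
```

>>> carry_out(
  targets=[
    [0,0,-0.3,0,0,0],
    [0,0,-0.6,0,0,0],
    [-0.1,0,-0.9,0,0,0],
    [-0.4,0,-0.9,0,0,0],
    [-0.7,0,-0.9,0,0,0],
    [-0.7,0,-0.9,0,0,0],
  ],
)

```text
time_s: 17.6
position: [0.4796, -0.2442, 0.2528]
tcp_rot: [[0.122, 0.992, 0.009], [0.992, -0.122, -0.013], [-0.011, 0.011, -1.0]]
force: [-0.0, 0.4, -0.3]
opening: 0.005
```

```bash
python3 - <<'E'
from h import *
hd()
s=bot.capture("scene");t=bot.capture("top");cv2.imwrite("pics/top9.png",t);cv2.imwrite("pics/scene9.png",s)
crop("s",s,260,350,140,230,8,"s9.png");crop("t",t,255,365,160,240,7,"t9.png")
E
```

```text
17.6 holder xy 0.0007 -0.3042 F along hx,hy -0.09 0.39 yaw -7.01
```

View pics/s9.png

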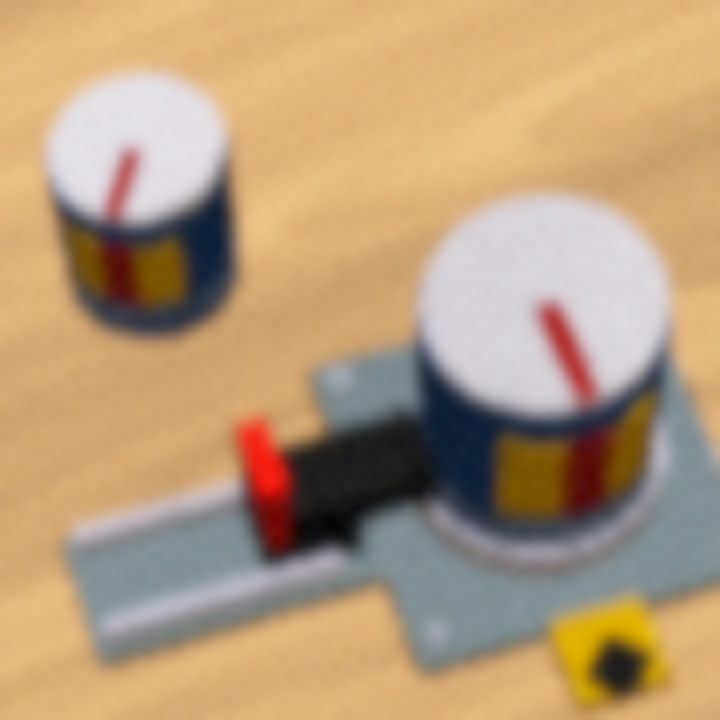

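View pics/t9.png

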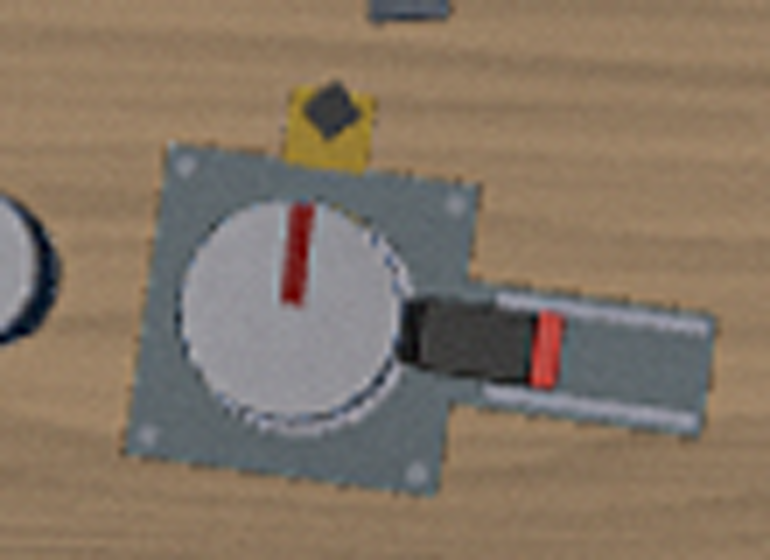

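View pics/scene9.png

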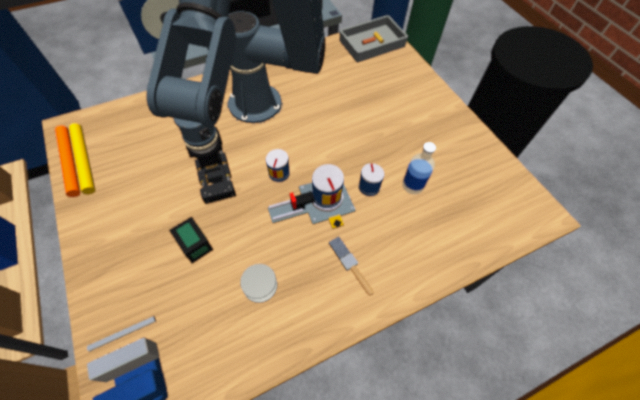

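```bash
python3 - <<'E'
from h import *
for n,f,x0,y0,s,(a,b,c,d) in(("top","t9.png",255,160,7,(270,340,190,320)),("scene","s9.png",260,140,8,(525,605,295,405))):
    im=cv2.imread("pics/"+f);h=cv2.cvtColor(im,cv2.COLOR_BGR2HSV)
    m=((h[...,0]<10)|(h[...,0]>170))&(h[...,1]>90);M=np.zeros_like(m);M[c:d,a:b]=m[c:d,a:b]
    y,x=np.nonzero(M);P=np.array([onz(n,(u+.5)/s-.5+x0,(v+.5)/s-.5+y0,.133) for u,v in zip(x,y)])
    mu=P.mean(0);w,V=np.linalg.eigh(np.cov((P-mu).T));v=V[:,1]*np.sign(V[0,1])
    print(n,"stripe",np.degrees(np.arctan2(v[1],v[0])),mu)
for nm,p in(("top",((549+.5)/7-.5+255,(350+.5)/7-.5+160)),("scene",((258+.5)/8-.5+260,(448+.5)/8-.5+140))):
    q=onz(nm,*p,.08)-[.515,.058];print("tab dist",q@[-np.sin(np.radians(6.8)),-np.cos(np.radians(6.8))])
for y in(.058,.0595):
  for p in((588,490),(592,455)):
    o,d=ray("scene",(p[0]+.5)/8-.5+260,(p[1]+.5)/8-.5+140);A=np.array([.515,y])
    q=o[:2]-A;a=d[:2]@d[:2];b=2*q@d[:2];c=q@q-.0485**2;t=(-b-np.sqrt(b*b-4*a*c))/2/a
    P=o+t*d;print("label",np.degrees(np.arctan2(P[1]-A[1],P[0]-A[0])))
E
```

```text
top stripe -5.124660009333943 [0.54046511 0.05588832]
scene stripe -5.692702879202258 [0.54012213 0.05475841]
tab dist 0.11470051358532331
tab dist 0.11525505216629704
label -3.9311773870683795
label -3.514359611138255
label -5.622990908857435
label -5.212283728894939
```

```bash
python3 -c "
from rig import bot
print(bot.hand_in())"
```

```text
the job is handed in; nothing more can be done
None
```

I turned the large tin about 119° clockwise (seen from above) with the closed fingertips pressed on its lid edge, pushed the keeper up against it, and let go. The job was handed in at about 18 s.

- **Label direction:** the stripe lies at about -5.1° in the top view and -5.7° in the scene view, and the holder's front is at about -6.8°. That leaves the label about 1.5° off. The estimate from the label band itself was looser, from -3.5° to -5.6° depending on where I assume the tin's axis is; I did not correct the difference.
- **Keeper:** the pad is against the tin. The tab measures 115 mm from the axis, so the pad face is at about 49 mm, within the expected 48.5 ± 1.5 mm. It stopped moving under a 9 N push, of which about 6.5 N reached the pad.
- **Pressing on the lid:** it was about 5 N while turning, and the highest reading was 11.3 N at first contact. Forces are only read at the end of each move, so brief peaks between readings are not ruled out.
- **Rest of the bench:** in the last pictures the tin stands in its cup, the other things look undisturbed, and the robot touches nothing.

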